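Unclip a computer's dust filter cover

TASK

The dust filter of the small desktop computer on the repair bench is due for cleaning. Squeeze the two snap tabs of its clip-on filter cover together to release it, lift the cover off and set it down gently (do not drop it), right way up, flat on the floor of the empty metal tray, and let go.

Things in the scene. Friction and masses are not known exactly. Their poses are not given: they have to be found in the camera images.
- cover: Grey clip-on cover, 114 g, on the flat white-topped computer (fixed, 240 x 220 x 75 mm high). Flange 100 (x) x 76 (y) x 4 mm; origin: centre of the flange's underside, at first on the computer's top; z up. A 14 mm deep skirt below it fits an opening with 2 mm play; in the tray it stands on the skirt. Two tabs stand up from it. The 4 mm high screwed plate 33 mm beyond it stays.
- tab_left (a joint): Travel of the cover's upright tab at its x = 0, +y side, towards the other: 0 free, 0.008 m fully in (stop); spring 2 N free, 5.2 N fully in. Tabs are 26 mm long (x), 5 mm thick (y), tops 34 mm above the cover's origin, 60 mm over both outer faces when free, 44 squeezed. Pinch from above along the cover's y, fingertips above the flange.
- tab_right (a joint): The same for the tab on the cover's -y side: 0 free, 0.008 m fully in, moving to the cover's +y. A hook at each tab's foot holds under the computer's top panel until its tab is in by 6 mm or more; with both held in, the cover lifts straight up.
- tray: The empty shallow aluminium tray on the bench, 210 (x) x 180 (y) x 28 mm high, walls and floor 5 mm thick, 0.6 kg, loose. Origin: centre of its underside on the bench; the inner floor is 5 mm above it; z up. (The smaller box with compartments and screws is another thing.)
There are look-alikes about, which are no part of the job. What is shaped like the cover but purple is not meant.

How it is judged (in metres and radians):
On the way, in this order (a step that is already met when the one before it is completed fails the run):
1. both snap tabs are squeezed in together (5 mm or more each) while the cover is still on the computer (value of joint each of tab_left, tab_right above 0.005 m and distance of cover from where it was at the start of the episode below 0.02 m), for 0.1 s.
2. the cover is lifted clear of the computer (distance of cover from where it was at the start of the episode above 0.05 m), for 0.1 s.
At the end, for the whole second after the job is handed in: The cover lies at rest inside the tray, flat on its floor (origin 14 to 24 mm above the tray's underside, within 70 mm of the tray's centre in the tray's x and 55 mm in its y), right way up within 10 degrees, with both tabs sprung out again (under 3 mm) and the tray standing flat on the bench (x of cover in the frame of tray between -0.07 and 0.07 m and y of cover in the frame of tray between -0.055 and 0.055 m and z of cover in the frame of tray between 0.014 and 0.024 m and angle between cover's own z axis and vertical below 0.175 rad and angle between tray's own z axis and vertical below 0.1 rad and linear speed of cover below 0.02 m/s and value of joint each of tab_left, tab_right below 0.003 m); the robot touches nothing.
It fails at once if the cover is dropped into the tray (it comes down the last 30 mm faster than 0.7 m/s, as after a fall of 25 mm or more) (horizontal distance between cover and tray below 0.1 m and z of cover in the frame of tray below 0.049 m and linear speed of cover above 0.7 m/s).
It also fails if it takes over 35 s, if anything falls off the work surface, if the arm or the gripper's body presses on something with over 40 N, if the wrist force passes 120 N, or if a joint passes its speed limit or range.

ROBOT

A 6-joint arm with a two-finger parallel gripper is mounted at the origin on the work surface. World frame = base frame: x ahead of the robot, y to its left, z up, the work surface at z = 0. Lengths are in m, angles in degrees, forces in N, time in s.
With the tool pointing down it reaches from about 0.4 to 0.825 m from the base axis. Payload 7 kg.
Tool frame: the origin (TCP) lies at the very end of the fingers, on their centre line; the grasp point (between the pads) lies 19 mm behind it; z points along the fingers, y is the line along which they close (so a half turn about z gives the same grasp; the last joint's range is limited). The gripper opens to 88 mm and grips with 3 to 60 N. Pads are 19 mm wide; open, the fingers measure 130 mm over their backs; the gripper's body (78 mm by 193 mm) begins 47 mm behind the grasp point.
Start: joints at [-49.899, 20.546, 0.682, 0, -70.136, -16.507], TCP at [0.27, -0.619, 0.227] pointing down, gripper open.
Joint ranges: [-176.03, 176.03], [-82.01, 121.73], [-58.28, 71.71], [-173.87, 95.51], [-174.79, -0.11], [-173.66, 173.66]. Speed limits (degrees/s): [136.94, 136.94, 172.46, 180, 180, 180].

INTERFACE

Orientations are given as [roll, pitch, yaw] about the fixed x, y, z axes, in that order (R = Rz(yaw) Ry(pitch) Rx(roll)).
In Python, from plant import get_state, imaging, r, finder gives the robot as it stands.
- The arm moves only by the shell command python3 -m handwheel 'ROWS' [FORCE]. ROWS is JSON, a list of rows, each a list of 5 numbers: the closure, from 0 (fully open) to 1 (shut), then the shift along the world's x, y, z in cm, then the turn about the world's z in degrees. A call has 1 to 8 rows; each row is the pose to reach, as a shift and turn from the pose commanded when the call began; what a row does not reach only later rows make up. A row lasts 1/8 s, in which the tool goes at most 62.5 mm and 10.7 degrees, less where a joint would pass 70% of its speed; a pose out of reach is approached as far as the arm can. A call with a gripper value outside its range is refused whole. The fingers move at their own pace and stop on an object; FORCE is the grip in N (left out, the last holds). Time passes only in rows, so rows that repeat a pose let the fingers close. It gives the time, the measured TCP pose, the force, the opening and the grip force at its end, in the units of the state.
- get_state(): the state, without advancing time (a new reading comes with each control period).
- imaging.capture(name): name is "scene" or "side" or "wrist"; returns (picture, depth): 384x512x3 uint8, red, green, blue; 384x512 float32, m along the optical axis (not along the pixel's ray), 0 where there is no reading.
- imaging.get_calibration(name): a dict with "fx", "fy", "cx", "cy" (pixels), "rvec" (rotation vector, rad) and "tvec" (3), from world to camera coordinates, as OpenCV has them; the wrist camera has in their place "hand_eye" (4x4, takes a point from camera to tool coordinates, whose origin is the TCP and whose axes are the flange's). Camera axes: x right, y down, z forward; pixel columns grow to the right and rows downward; lengths in m; the calibration is good to about 2 mm. A picture is of the moment at which its call begins: read the wrist's pose just before it. get_calibration takes no time and is no camera call.
- r.close_job(): hands the job in; it is judged then, once.
Trained networks look in the newest picture that a camera, given by its name, has taken for a name from the list of things; names that differ only in an ending like _2 or _b are one class to them, and where a whole thing is asked for, a point or a joint stands for the part that bears it (a point fixed in the world has none). Each returns a list of dicts, best first, with "p" (0 to 1); they miss things now and then, are a little off and sometimes report something else, mostly with a low value. They report only what shows in the picture. A call takes as long as a camera call. They do not tell look-alikes from the thing itself.
- finder.cut_out(camera, query): "region" (384x512 bool, what is visible of it) and "pixel" ([column, row] in pixels, amid what is visible of it).
The state is a dict: "time_s": time; "joints": joint angles; "qd": joint speeds; "joint_torque": joint torques, N m; "tcp_pos": TCP position; "eef_rot": TCP orientation; "contact_force": force on the tool from outside, world axes, zero at the start; "moment": the same for the moment, N m; "gripper_width": finger opening in m; "gripper_force": force on a finger pad.
Only numpy, scipy, OpenCV 4.12 (cv2) and the standard library are available. Lean on these libraries where they do the work, as an engineer would, in place of code of your own. Each camera call takes 0.05 s, during which the arm holds its last target. There are 200 camera calls.

## Working session

There is one attempt and no reset: what is moved stays moved. The work goes in short steps, Python scripts to look and compute and a shell command to move; the robot and the scene stay as the last step left them, time stands still between calls to the robot, and variables do not carry over. Pictures are saved under pics/ and viewed, at most 10 in all, crops included, and the job is handed in when it is done.

```bash
ls; mkdir -p pics
cat > h.py <<'E'
import numpy as np, cv2
from plant import get_state, imaging, r, finder
from scipy.spatial.transform import Rotation as R
def pts(name,depth,st=None):
    c=imaging.get_calibration(name)
    v,u=np.mgrid[:384,:512]
    P=np.stack([(u-c['cx'])/c['fx']*depth,(v-c['cy'])/c['fy']*depth,depth],-1)
    if 'rvec' in c:
        Rm=cv2.Rodrigues(np.array(c['rvec'],float))[0]
        W=(P-np.array(c['tvec']).ravel())@Rm
    else:
        H=np.array(c['hand_eye']); T=P@H[:3,:3].T+H[:3,3]
        W=T@R.from_euler('xyz',st['eef_rot'],degrees=True).as_matrix().T+np.array(st['tcp_pos'])
    W[depth<=0]=np.nan
    return W
E
python3 - <<'E'
from h import *
print(get_state())
ims=[]
for n in ['scene','side']:
    im,d=imaging.capture(n); W=pts(n,d); np.savez(f'pics/{n}.npz',im=im,W=W)
    cv2.imwrite(f'pics/{n}.png',im[...,::-1])
    for q in ['cover','tray','tab_left']:
        for o in finder.cut_out(n,q):
            m=o['region']; w=W[m]; print(n,q,round(o['p'],2),o['pixel'],m.sum(),np.round(np.nanmedian(w,0),3),np.round(np.nanpercentile(w,98,axis=0),3),im[m].mean(0).round())
E
```

```text
pics
{'time_s': 0.0, 'joints': array([-4.99002504e+01,  2.05903929e+01,  6.33854808e-01, -2.20839340e-02,
       -7.01354950e+01, -1.65077799e+01]), 'qd': array([-0.02749814, -0.00081327,  0.02847594, -0.03749307, -0.05960153,
       -0.06172914]), 'joint_torque': array([-1.62929398e-03, -5.82717812e+01,  2.93046552e+01,  6.99687481e+00,
        6.84214581e-03, -1.89465595e-04]), 'tcp_pos': array([ 0.2699467 , -0.61813254,  0.22562889]), 'eef_rot': array([ 1.79905861e+02, -6.24893852e-03, -1.56415546e+02]), 'contact_force': array([ 0.05115234, -0.14821986,  0.1221376 ]), 'moment': array([-0.01373332,  0.01123371, -0.05876338]), 'gripper_force': 0.0, 'gripper_width': 0.08768752977484584}
scene cover 0.85 [217.7, 197.0] 841 [ 0.51  -0.245  0.08 ] [ 0.553 -0.209  0.108] [81. 77. 71.]
scene cover 0.84 [180.3, 115.0] 569 [ 0.347 -0.589  0.019] [ 0.382 -0.548  0.047] [72. 32. 82.]
scene cover 0.79 [263.6, 137.4] 612 [ 0.218 -0.329  0.018] [ 0.263 -0.287  0.047] [45. 19. 53.]
scene cover 0.72 [275.7, 182.9] 757 [ 0.322 -0.199  0.019] [ 0.369 -0.157  0.046] [75. 34. 85.]
scene tray 0.64 [325
[... 245 characters left out ...]
9  0.048] [59. 29. 67.]
side cover 0.83 [238.9, 247.0] 747 [ 0.202 -0.343  0.018] [ 0.261 -0.296  0.046] [70. 44. 77.]
side cover 0.72 [236.3, 211.9] 601 [ 0.314 -0.208  0.018] [ 0.377 -0.131  0.046] [115.  83. 121.]
side cover 0.71 [287.6, 182.2] 378 [ 0.492 -0.247  0.08 ] [ 0.55  -0.208  0.109] [135. 130. 119.]
side cover 0.55 [347.0, 272.7] 949 [ 0.339 -0.605  0.018] [ 0.381 -0.552  0.046] [101.  60. 114.]
side tray 0.56 [222.3, 149.4] 1372 [0.582 0.218 0.006] [0.704 0.326 0.028] [187. 188. 174.]
side tab_left 0.65 [238.2, 211.7] 107 [ 0.309 -0.23   0.026] [ 0.344 -0.202  0.047] [88. 62. 94.]
side tab_left 0.49 [334.5, 271.2] 109 [ 0.317 -0.601  0.03 ] [ 0.32  -0.589  0.048] [66. 41. 74.]
```

View pics/scene.png

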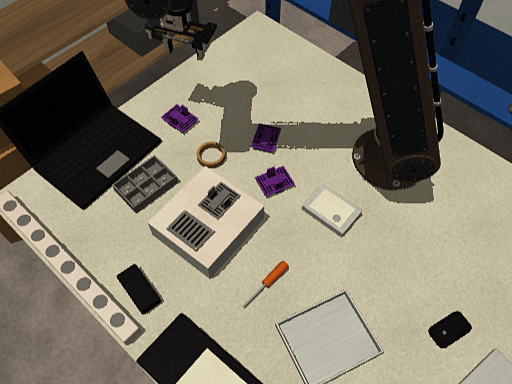

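Run:
```python
from h import *
z=np.load('pics/scene.npz'); im=z['im']
cv2.imwrite('pics/crop1.png',cv2.resize(im[150:250,150:290],None,fx=5,fy=5,interpolation=cv2.INTER_CUBIC)[...,::-1])
W=np.concatenate([np.load(f'pics/{n}.npz')['W'].reshape(-1,3) for n in ('scene','side')])
def rect(m,s):
    p=W[m]; r_=cv2.minAreaRect(p[:,:2].astype(np.float32)*1000); print(s,m.sum(),np.round(r_[0],1),np.round(r_[1],1),round(r_[2],1))
x,y,zz=W.T
near=(abs(x-.51)<.09)&(abs(y+.245)<.09)
for lo,hi in ((.07,.0765),(.0775,.082),(.095,.107),(.106,.115)): rect(near&(zz>lo)&(zz<hi),(lo,hi))
rect((abs(x-.58)<.16)&(abs(y-.215)<.14)&(zz>.022)&(zz<.031),'trayrim')
for n in ('scene','side'):
    w=np.load(f'pics/{n}.npz')['W']; a=w.reshape(-1,3)
    for lo,hi in ((.0775,.082),(.106,.115)):
        k=(abs(a[:,0]-.51)<.09)&(abs(a[:,1]+.245)<.09)&(a[:,2]>lo)&(a[:,2]<hi)
        r_=cv2.minAreaRect(a[k][:,:2].astype(np.float32)*1000);print(n,lo,k.sum(),r_, a[k].mean(0))
```

```text
(0.07, 0.0765) 2473 [ 514.9 -245. ] [170.  179.9] 0.1
(0.0775, 0.082) 746 [ 518.3 -245.1] [178.1 162.7] 90.0
(0.095, 0.107) 67 [ 504.6 -248.1] [28.8 63.6] 3.4
(0.106, 0.115) 43 [ 504.2 -247.9] [27.1 62.2] 5.5
trayrim 822 [579.9 209.6] [193. 212.] 68.0
scene 0.0775 581 ((518.3220825195312, -245.13720703125), (162.58697509765625, 178.1981658935547), 0.017117179930210114) [ 0.52492581 -0.24101383  0.0792739 ]
scene 0.106 31 ((505.0130615234375, -246.81906127929688), (25.22492790222168, 60.109378814697266), 5.530261516571045) [ 0.50541116 -0.24893909  0.10883536]
side 0.0775 165 ((527.8828125, -236.63023376464844), (165.18959045410156, 76.65278625488281), 17.270254135131836) [ 0.49554393 -0.2452734   0.07918788]
side 0.106 12 ((502.0710754394531, -249.43829345703125), (20.26001739501953, 60.22426223754883), 3.126908779144287) [ 0.49937955 -0.24028212  0.10762277]
```

The overview shows four cover-shaped things: the grey one on the computer at (218,198), and purple look-alikes at (180,117), (265,137) and (275,181). The screwed plate is at (190,230). The grey one fits the description: on the computer, z 0.08, tab tops 0.109. The tray is at (330,338), and the small compartment box at (146,183). Next is the close crop.

View pics/crop1.png

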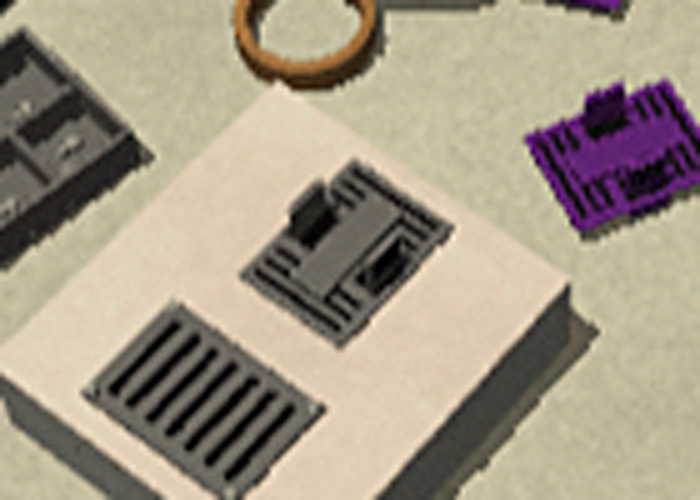

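```bash
python3 -m handwheel '[[0,3,5,1,-3],[0,6,10,2,-6],[0,9,15,3,-9],[0,12,20,4,-12],[0,15,25,5,-15],[0,18,30,5,-18],[0,21,35,5,-20],[0,23,37,5,-20]]' 25
```

```text
time_s: 1.4
tcp_pos: [0.5012, -0.246, 0.2771]
eef_rot: [180.0, 0.1, -176.3]
contact_force: [-0.9, -0.6, -0.6]
gripper_width: 0.0874
gripper_force: 0.0
```

The crop confirms the choice: a grey cover with two upright tabs at crop (315,215) and (385,262), on the white top. The flat slotted plate at (205,400) stays put. Now a wrist measurement.

```bash
cat > w.py <<'E'
from h import *
st=get_state(); im,d=imaging.capture('wrist'); W=pts('wrist',d,st); np.savez('pics/wr.npz',im=im,W=W)
cv2.imwrite('pics/w1.png',im[...,::-1])
print(st['tcp_pos'],st['eef_rot'])
for o in finder.cut_out('wrist','cover'):
    m=o['region']; a=W[m]; print(round(o['p'],2),o['pixel'],m.sum(),im[m].mean(0).round())
    for s,k in (('fl',(a[:,2]>.075)&(a[:,2]<.084)),('tab',(a[:,2]>.103)&(a[:,2]<.115))):
        if k.sum()>5: print(s,k.sum(),cv2.minAreaRect(a[k][:,:2].astype(np.float32)*1000),np.median(a[k],0).round(4))
E
python3 w.py
```

```text
[ 0.50123122 -0.24604612  0.27708487] [ 1.79998742e+02  6.56619828e-02 -1.76293778e+02]
0.69 [248.7, 177.6] 4927 [126. 120. 110.]
fl 3492 ((506.2917175292969, -248.89376831054688), (101.29026794433594, 76.91028594970703), 4.850597858428955) [ 0.4999 -0.2484  0.0802]
tab 238 ((506.0980224609375, -248.2742919921875), (25.565570831298828, 60.875362396240234), 4.837125301361084) [ 0.5062 -0.2725  0.1098]
0.66 [290.4, 31.9] 4245 [70. 33. 81.]
```

View pics/w1.png

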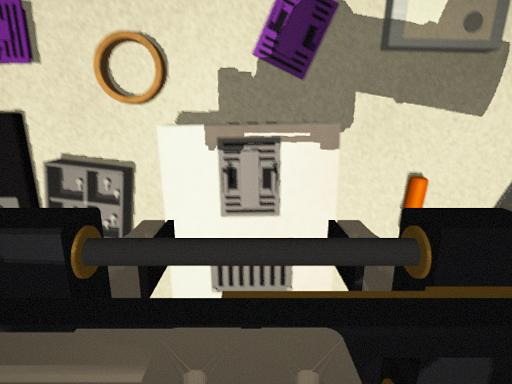

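The wrist view shows the grey cover at (249,177) with its tabs between the fingers, and the screwed plate at (252,277). The flange measures 101 x 77 mm at (0.506, -0.249), yaw 4.8°, with tab tops at 0.110. All of that agrees with the sizes given, so I descend.

```bash
python3 -m handwheel '[[0,0.5,0,-4,1.2],[0,0.5,0,-8,1.2],[0,0.5,0,-12,1.2],[0,0.5,0,-14,1.2],[0,0.5,0,-14,1.2],[0,0.5,0,-14,1.2]]'; python3 w.py
```

```text
time_s: 2.25
tcp_pos: [0.5056, -0.2491, 0.1376]
eef_rot: [-180.0, 0.1, -175.2]
contact_force: [-0.3, 0.5, 0.2]
gripper_width: 0.0877
gripper_force: 0.0
[ 0.50562284 -0.24909347  0.13763428] [-1.79964402e+02  6.92014290e-02 -1.75214327e+02]
0.91 [315.4, 16.6] 3388 [61. 27. 72.]
0.68 [251.7, 189.6] 9670 [78. 74. 68.]
fl 6209 ((493.5871276855469, -248.91018676757812), (75.79948425292969, 78.10887908935547), 4.655773162841797) [ 0.4816 -0.2518  0.0802]
tab 707 ((505.7813720703125, -247.8447265625), (25.925594329833984, 62.142356872558594), 4.614325046539307) [ 0.5048 -0.2718  0.1096]
```

```bash
python3 -m handwheel '[[0,0,0.1,-3,0],[0,0,0.1,-5.2,0],[0,0,0.1,-5.2,0],[0.3,0,0.1,-5.2,0],[1,0,0.1,-5.2,0],[1,0,0.1,-5.2,0],[1,0,0.1,-5.2,0],[1,0,0.1,-5.2,0]]' 25; python3 -m handwheel '[[1,0,0,0,0],[1,0,0,0,0],[1,0,0,0,0],[1,0,0,0,0]]'
```

```text
time_s: 3.35
tcp_pos: [0.5056, -0.2478, 0.0853]
eef_rot: [-180.0, 0.1, -175.2]
contact_force: [-2.9, 5.0, 16.2]
gripper_width: 0.0435
gripper_force: 22.8
time_s: 3.85
tcp_pos: [0.5056, -0.2477, 0.0854]
eef_rot: [-180.0, 0.1, -175.2]
contact_force: [-0.6, 1.2, 7.4]
gripper_width: 0.0433
gripper_force: 25.0
```

The opening of 43.4 mm means both tabs are fully in. Lifting now.

```bash
python3 -m handwheel '[[1,0,0,0.5,0],[1,0,0,1,0],[1,0,0,2,0],[1,0,0,3.5,0],[1,0,0,6,0],[1,0,0,9,0],[1,0,0,12,0],[1,0,0,12,0]]'
python3 - <<'E'
from h import *
im,d=imaging.capture('scene');W=pts('scene',d);np.savez('pics/s2.npz',im=im,W=W); cv2.imwrite('pics/s2.png',im[...,::-1])
for o in finder.cut_out('scene','cover'):
    m=o['region'];print(o['p'],o['pixel'],np.nanmedian(W[m],0),im[m].mean(0).round())
o=finder.cut_out('scene','tray')[0];m=o['region'];a=W[m];a=a[~np.isnan(a[:,0])]
k=a[:,2]<.009;kk=(a[:,2]>.023)&(a[:,2]<.033)
for k in (k,kk):print(k.sum(),cv2.minAreaRect(a[k][:,:2].astype(np.float32)*1000),cv2.boxPoints(cv2.minAreaRect(a[k][:,:2].astype(np.float32))).round(3).tolist(),np.median(a[k][:,2]))
E
```

```text
time_s: 4.85
tcp_pos: [0.5067, -0.248, 0.2082]
eef_rot: [-179.9, 0.3, -175.2]
contact_force: [0.7, -0.1, -1.3]
gripper_width: 0.0431
gripper_force: 25.0
0.84 [178.9, 117.3] [ 0.35398791 -0.59695914  0.0194743 ] [84. 34. 99.]
0.81 [274.2, 180.1] [ 0.3218299  -0.19906094  0.01920353] [65. 29. 75.]
0.73 [209.1, 181.8] [ 0.53179728 -0.24280536  0.20203983] [89. 85. 78.]
5095 ((584.83984375, 214.71017456054688), (177.47552490234375, 208.39712524414062), 68.34413146972656) [[0.45500001311302185, 0.17100000381469727], [0.6489999890327454, 0.09399999678134918], [0.7139999866485596, 0.2590000033378601], [0.5210000276565552, 0.335999995470047]] 0.004197928014191692
524 ((583.1473388671875, 213.64974975585938), (179.89614868164062, 210.5088348388672), 68.4278793334961) [[0.4519999921321869, 0.16899999976158142], [0.6480000019073486, 0.09099999815225601], [0.7139999866485596, 0.2590000033378601], [0.5180000066757202, 0.335999995470047]] 0.026607565096753834
```

View pics/s2.png

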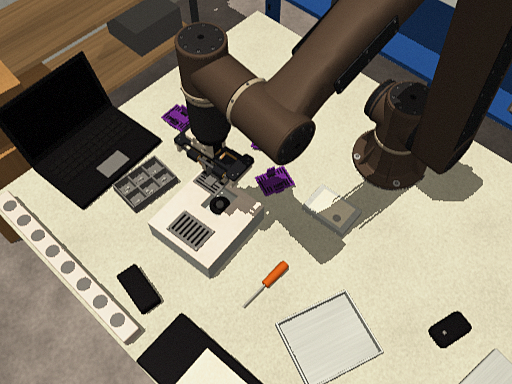

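The cover hangs in the gripper at (209,182), lifted clear. The tray at (330,338) is empty, centred at (0.583, 0.213), with its long side at -21.6°. Carrying the cover over.

```bash
python3 -m handwheel '[[1,0.3,2,0,-1],[1,1,6,0,-3],[1,1.7,10,0,-6],[1,2.5,15,0,-9],[1,3.3,20,0,-12],[1,4.1,25,0,-15],[1,5,30,0,-18],[1,5.8,35,0,-21]]'; python3 -m handwheel '[[1,0.8,5,0,-3],[1,1.6,9,0,-5],[1,1.8,11,0,-5.4],[1,1.8,11.1,-3,-5.4],[1,1.8,11.1,-6,-5.4],[1,1.8,11.1,-9,-5.4],[1,1.8,11.1,-11,-5.4],[1,1.8,11.1,-11,-5.4]]'
python3 - <<'E'
from h import *
for n in ('scene','side'):
    im,d=imaging.capture(n);W=pts(n,d);cv2.imwrite(f'pics/{n}3.png',cv2.resize(im[230:384,230:430] if n=='scene' else im[80:220,130:330],None,fx=3.5,fy=3.5)[...,::-1])
    for o in finder.cut_out(n,'cover'):
        m=o['region'];print(n,o['p'],o['pixel'],np.nanmedian(W[m],0),im[m].mean(0).round())
    for o in finder.cut_out(n,'tray')[:1]:
        a=W[o['region']];k=(a[:,2]>.023)&(a[:,2]<.033);print(cv2.minAreaRect(a[k][:,:2].astype(np.float32)*1000))
E
```

```text
time_s: 6.0
tcp_pos: [0.5627, 0.1039, 0.2036]
eef_rot: [-179.9, -0.1, 163.7]
contact_force: [0.5, 0.4, -0.9]
gripper_width: 0.0431
gripper_force: 25.0
time_s: 7.0
tcp_pos: [0.5797, 0.212, 0.0924]
eef_rot: [-179.8, -0.2, 158.4]
contact_force: [-0.6, -0.0, -0.1]
gripper_width: 0.0432
gripper_force: 25.0
scene 0.97 [273.4, 181.1] [ 0.32278732 -0.19902937  0.01878188] [76. 33. 88.]
scene 0.9 [318.7, 329.3] [0.6075839  0.20127462 0.08584376] [89. 85. 78.]
scene 0.88 [265.9, 139.5] [ 0.21808739 -0.329188    0.01853131] [74. 31. 87.]
scene 0.67 [178.5, 116.8] [ 0.34615172 -0.59063542  0.01886215] [73. 31. 85.]
((583.064453125, 213.33880615234375), (180.29843139648438, 210.46377563476562), 68.1076889038086)
side 0.77 [233.1, 212.0] [ 0.31067852 -0.20961353  0.0182093 ] [ 97.  68. 104.]
side 0.76 [349.2, 273.2] [ 0.34001985 -0.60475261  0.01858956] [88. 51. 99.]
side 0.69 [215.9, 129.7] [0.57145907 0.20177321 0.08841462] [96. 95. 86.]
side 0.59 [234.5, 248.3] [ 0.20250966 -0.34298976  0.01805397] [ 92.  54. 103.]
((581.2039794921875, 211.5419921875), (187.3721160888672, 210.5020294189453), 67.79290008544922)
```

View pics/scene3.png

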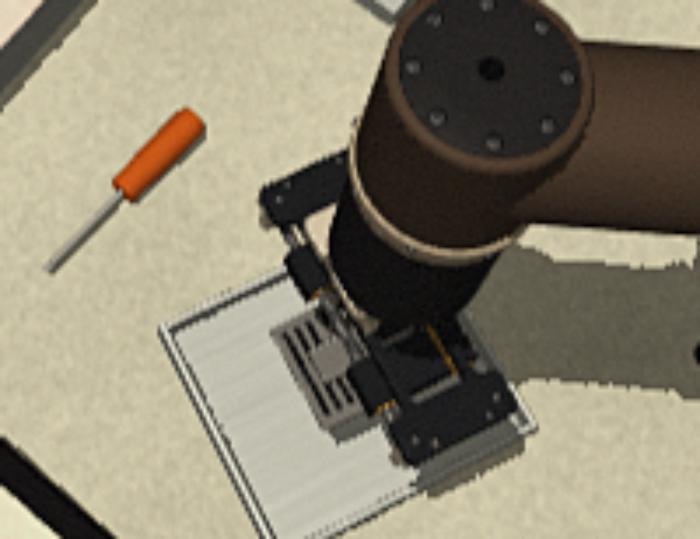

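The crop shows the held cover at (330,370), level and aligned above the tray floor. Lowering gently.

```bash
python3 -m handwheel '[[1,0.2,0,-1.5,0],[1,0.2,0,-3,0],[1,0.2,0,-4.2,0],[1,0.2,0,-5,0],[1,0.2,0,-5.5,0],[1,0.2,0,-5.8,0],[1,0.2,0,-6,0],[1,0.2,0,-6,0]]'; python3 -m handwheel '[[1,0,0,-0.1,0],[1,0,0,-0.2,0],[1,0,0,-0.2,0]]'
```

```text
time_s: 8.3
tcp_pos: [0.5832, 0.2135, 0.0347]
eef_rot: [180.0, 0.0, 158.4]
contact_force: [0.3, 0.4, -0.6]
gripper_width: 0.043
gripper_force: 25.0
time_s: 8.68
tcp_pos: [0.5831, 0.2134, 0.0326]
eef_rot: [180.0, -0.0, 158.4]
contact_force: [-0.4, 0.8, -0.8]
gripper_width: 0.043
gripper_force: 25.0
```

```bash
python3 -m handwheel '[[1,0,0,-0.1,0],[1,0,0,-0.2,0],[1,0,0,-0.3,0],[1,0,0,-0.3,0],[1,0,0,-0.3,0]]'; python3 -m handwheel '[[1,0,0,-0.05,0],[1,0,0,-0.05,0]]'
```

```text
time_s: 9.3
tcp_pos: [0.5832, 0.2134, 0.0296]
eef_rot: [180.0, 0.0, 158.4]
contact_force: [-0.5, -0.8, -0.7]
gripper_width: 0.043
gripper_force: 25.0
time_s: 9.55
tcp_pos: [0.5832, 0.2134, 0.0295]
eef_rot: [180.0, 0.0, 158.4]
contact_force: [-1.9, 0.3, 4.4]
gripper_width: 0.0432
gripper_force: 25.0
```

Contact came at 0.0295, against 0.0294 expected. Releasing.

```bash
python3 -m handwheel '[[0.45,0,0,0,0],[0.3,0,0,0,0],[0,0,0,0,0],[0,0,0,0,0],[0,0,0,0,0],[0,0,0,0,0]]'; python3 -m handwheel '[[0,0,0,1,0],[0,0,0,3,0],[0,0,0,6,0],[0,0,0,10,0],[0,0,0,15,0],[0,0,0,19,0],[0,0,0,19,0],[0,0,0,19,0]]'
python3 - <<'E'
from h import *
st=get_state(); im,d=imaging.capture('wrist'); W=pts('wrist',d,st); cv2.imwrite('pics/w4.png',im[...,::-1])
for o in finder.cut_out('wrist','cover'):
    m=o['region']; a=W[m]; print(o['p'],o['pixel'])
    for k in ((a[:,2]>.015)&(a[:,2]<.03),(a[:,2]>.045)&(a[:,2]<.06)):
        if k.sum()>5: print(k.sum(),cv2.minAreaRect(a[k][:,:2].astype(np.float32)*1000),np.percentile(a[k][:,2],[5,50,95]).round(4))
for o in finder.cut_out('wrist','tray')[:1]:
    a=W[o['region']];k=(a[:,2]>.023)&(a[:,2]<.033);print(cv2.minAreaRect(a[k][:,:2].astype(np.float32)*1000),np.nanmedian(a[:,2]))
E
```

```text
time_s: 10.3
tcp_pos: [0.5831, 0.2133, 0.0288]
eef_rot: [-180.0, -0.0, 158.4]
contact_force: [-0.1, -0.1, 0.4]
gripper_width: 0.0867
gripper_force: 0.0
time_s: 11.3
tcp_pos: [0.5828, 0.2134, 0.2193]
eef_rot: [180.0, -0.0, 158.4]
contact_force: [-0.5, -0.8, -0.5]
gripper_width: 0.0878
gripper_force: 0.0
0.92 [252.5, 174.2]
4019 ((583.4318237304688, 214.40786743164062), (76.06275939941406, 98.5941162109375), 68.46393585205078) [0.023  0.0244 0.0297]
256 ((583.6651611328125, 214.5261993408203), (61.48816680908203, 26.007658004760742), 68.50357818603516) [0.048  0.0536 0.055 ]
((573.2664794921875, 216.91395568847656), (180.33192443847656, 186.60281372070312), 68.4037094116211) 0.00628834870656006
```

View pics/w4.png

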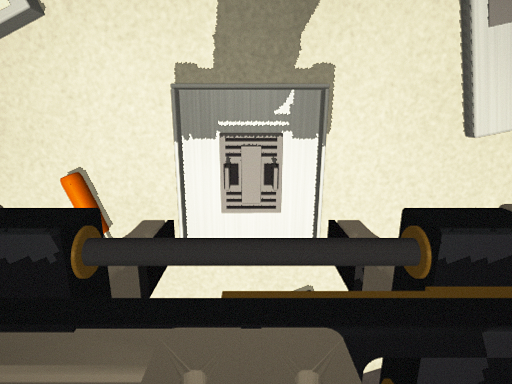

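The cover lies flat in the middle of the tray at (252,174). The flange top is at 0.024, and the tabs span 61 mm, so they have sprung out. The gripper is clear of everything.

```bash
python3 -c "
from plant import r
print(r.close_job())"
```

```text
the job is handed in; nothing more can be done
None
```

The filter cover is off the computer and lying flat, right way up, in the middle of the tray with both tabs sprung out and the gripper clear; I handed the job in at about 11.5 s, and no verdict was returned.

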